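# Release the tube from the push-fit fitting

### The job

Take the copper tube out of the push-fit water fitting: press the orange release ring fully down, slowly and gently, so that the teeth let go, draw the tube straight up before the ring creeps back, without pulling hard against locked teeth, and set it foot first into the blue cup without dropping it. Leave it standing in the cup, with the cup upright and still on the worktop, and leave the other things alone.

Things in the scene. Friction and masses are not known exactly. Their poses are not given: they have to be found in the camera images.
- fitting: Push-fit water fitting screwed down, immovable: white round body, 48 mm diameter, top 59 mm above the worktop, on a steel plate 92 x 70 x 5 mm; brass side outlet reaches 64 mm out along its +x, up to 37 mm high. Origin: centre of the plate's underside, on the worktop; z up along the bore's axis. The 21 mm wide bore holds the tube with 1.5 mm of play all round.
- bore_floor (a point): Centre of the bore's floor, 8 mm above the worktop, where the tube's foot rests at the start. A rubber seal in the bore drags on the moving tube with about 3 N.
- teeth (a point): Point on the bore's axis at the level of the four hidden teeth (26 mm above the worktop, up to 4 mm off), which reach into the tube's groove: with the ring up the tube rises 2 to 10 mm and is stopped. They draw back as the ring goes down, clear at 5 to 6.7 mm, and return with it; so raise the tube promptly (20 mm/s or more) from the fully pressed ring. Past 10 mm they cannot catch it.
- ring_axis (a point): Point on the bore's axis, fixed, 80 mm above the worktop: the mean height of the raised release ring's top. The real top lies up to 4 mm above or below it, differently each time, and is not measured: feel for it. The orange ring is a flange round the tube, 46 mm outer, 22 mm inner diameter, 6 mm thick; two fingertips beside the tube can press it.
- ring_stop (a point): Point on the axis, fixed, 72 mm above the worktop: mean height of the ring's top when fully down (8 mm of travel, then a hard stop; likewise up to 4 mm off). Weak spring (1 N up, 2 N down) and strong viscous drag (4 N at 10 mm/s, 40 N at 100 mm/s): press slowly until it no longer moves and the force stays past 8 N; it cracks above 30 N. Let go, it creeps up, at first by 4 mm/s.
- tube: Rigid copper tube, 18 mm diameter, 120 mm long, about 60 g, loose. Origin: centre of its foot (lower end); z along the tube to its upper end. Groove of 8 mm diameter from 8 to 28 mm above the foot; black mark 66 to 69 mm above the foot. At the start upright in the fitting, about 48 mm of it above the raised ring. Damaged if it and the fitting press on each other with more than 40 N.
- cup: Blue open cup, 57 mm rim diameter, 54 mm high, about 44 mm diameter at the foot, inside about 40 mm wide at the bottom and 50 mm at the rim, inner floor 4 mm above the worktop, 120 g, loose. Origin: centre of its underside, z up. A tube stood in it leans against the rim.
- spool: Bystander: green thread spool, 27 mm diameter, 36 mm high, standing. Origin: centre of its underside.
- kitchen_timer: Bystander: red and cream kitchen timer, 64 mm diameter, 54 mm high. Origin: centre of its underside.
- soap_bar: Bystander: olive soap bar, 45 x 71 x 24 mm. Origin: centre of its underside.
- jar: Bystander: lidded glass jar with orange contents, 62 mm diameter, 90 mm high. Origin: centre of its underside.
- peg: Bystander: turquoise clothes peg, 15 x 72 x 12 mm, lying. Origin: centre of its underside.
Not all that is in view belongs to the job. What is meant by the tube is not grey, and is the smaller of those in its own colour.

How it is judged:
By the outcome, as a careful person would: the job done as asked, in the order asked, and still so for the second after the job is handed in, with the robot touching nothing.
It also fails if it takes over 45 s, if anything falls off the work surface, if the arm or the gripper's body presses on something with over 40 N, if the wrist force passes 120 N, or if a joint passes its speed limit or range.

### The arm

A 6-joint arm with a two-finger parallel gripper is mounted at the origin on a cart in front of the work surface, level with it; the furniture and walls round the work are solid. World frame = base frame: x ahead of the robot, y to its left, z up, the work surface at z = 0. Lengths are in m, angles in rad, forces in N, time in s.
With the tool pointing down it reaches from about 0.425 to 1.125 m from the base axis. Payload 14.9 kg.
Tool frame: the origin (TCP) lies at the very end of the fingers, on their centre line; the grasp point (between the pads) lies 19 mm behind it; z points along the fingers, y is the line along which they close (so a half turn about z gives the same grasp; the last joint's range is limited). The gripper opens to 91 mm and grips with 3 to 60 N. Pads are 32 mm wide; open, the fingers measure 118 mm over their backs; the gripper's body (76 mm by 178 mm) begins 60 mm behind the grasp point.
Start: joints at [1.132, 0.379, 1.734, -0, 1.028, -0.033], TCP at [0.276, 0.643, 0.214] pointing down, gripper open.
Joint ranges: [-2.77, 2.77], [-0.74, 2.19], [0, 2.66], [-1.06, 4.2], [0.31, 2.87], [-3.08, 3.08]. Speed limits (rad/s): [1.89, 1.89, 2.39, 3.14, 3.14, 3.14].

### API

Orientations are given as a rotation vector (axis times angle).
In Python, from cell import arm gives the robot as it stands. The module is installed in compiled form; this text tells all that it offers.
- The arm moves only by the shell command python3 -m pendant 'ROWS' [OPENING]. ROWS is a JSON object of lists of equal length, an entry for each row: "linear": the shift along the tool's x, y, z in mm, a list of three; "roll": the turn about the tool's z in degrees. A call has exactly 5 rows; each row is the pose to reach, as a shift and turn from the pose commanded when the call began, along the tool's axes at that moment; what a row does not reach only later rows make up. A row lasts 1/10 s, in which the tool goes at most 50 mm and 8.59 degrees, less where a joint would pass 70% of its speed; a pose out of reach is approached as far as the arm can. A call with a gripper value outside its range is refused whole. OPENING is the finger opening in mm, from 0 to 91.2, set as the call begins (- or left out, the last holds). The fingers move at their own pace and stop on an object; the grip force is fixed at half the most. Time passes only in rows, so rows that repeat a pose let the fingers close, or fill a call up. It gives the time, the measured TCP pose, the force, the opening and the grip force at its end, in the units of the state.
- arm.state(): the state, without advancing time (a new reading comes with each control period).
- arm.read_camera(name): name is "side" or "top" or "wrist"; returns the picture (384x512x3 uint8, red, green, blue); there is no depth.
- arm.get_calibration(name): a dict with "vertical_fov" (degrees; the focal length in pixels is half the picture's height over the tangent of half this angle, whatever the lens; pixels are square), "cx", "cy" (the principal point, pixels), "cam_to_world" (4x4, takes a point from camera to world coordinates). Camera axes: x right, y up, looking along -z (the intrinsics and any distortion apply to the point x, -y, -z); pixel columns grow to the right and rows downward; lengths in m; the calibration is good to about 2 mm. The wrist camera is an equidistant fisheye: a pixel r from the principal point sees the ray r / f radians off the axis. A picture is of the moment at which its call begins: read the wrist's pose just before it. get_calibration takes no time and is no camera call; for the wrist camera it gives the pose at the moment of the call.
- arm.finish_job(): hands the job in; it is judged then, once.
The state is a dict: "t": time; "joints": joint angles; "joint_vel": joint speeds; "joint_torque": joint torques, N m; "eef_pos": TCP position; "tool_rot": TCP orientation; "contact_force": force on the tool from outside, world axes, zero at the start; "ft_torque": the same for the moment, N m; "finger_gap": opening from 0.0 (shut) to 1.0 (fully open); "finger_force": force on a finger pad.
Only numpy, scipy, OpenCV 4.12 (cv2) and the standard library are available. Lean on these libraries where they do the work, as an engineer would, in place of code of your own. Each camera call takes 0.05 s, during which the arm holds its last target. There are 200 camera calls.

## Working session

There is one attempt and no reset: what is moved stays moved. The work goes in short steps, Python scripts to look and compute and a shell command to move; the robot and the scene stay as the last step left them, time stands still between calls to the robot, and variables do not carry over. Pictures are saved under pics/ and viewed, at most 10 in all, crops included, and the job is handed in when it is done.

```bash
mkdir -p pics; cat > h.py <<'E'
import numpy as np,cv2
from cell import arm
def ray(name,u,v,cal=None):
    c=cal or arm.get_calibration(name); f=192/np.tan(np.radians(c["vertical_fov"])/2)
    M=np.array(c["cam_to_world"]); x,y=(u-c["cx"])/f,(v-c["cy"])/f
    if name=="wrist":
        r=np.hypot(x,y); d=np.array([x/r*np.sin(r),-y/r*np.sin(r),-np.cos(r)]) if r>0 else np.array([0,0,-1.])
    else: d=np.array([x,-y,-1.])
    return M[:3,3],M[:3,:3]@d
def plane(name,u,v,z,cal=None):
    o,d=ray(name,u,v,cal); return o+d*(z-o[2])/d[2]
def proj(name,p):
    c=arm.get_calibration(name); f=192/np.tan(np.radians(c["vertical_fov"])/2)
    M=np.array(c["cam_to_world"]); q=M[:3,:3].T@(np.array(p)-M[:3,3]); x,y,z=q[0],-q[1],-q[2]
    if name=="wrist":
        r=np.hypot(x,y);th=np.arctan2(r,z); return c["cx"]+f*th*x/r,c["cy"]+f*th*y/r
    return c["cx"]+f*x/z,c["cy"]+f*y/z
E
python3 - <<'E'
from h import *
for n in("top","side"):
    im=arm.read_camera(n); cv2.imwrite(f"pics/{n}0.png",im[:,:,::-1]); c=arm.get_calibration(n); print(n,c["vertical_fov"],c["cx"],c["cy"],np.round(c["cam_to_world"],3).tolist())
s=arm.state();print(s)
E
```

```text
top 57.437816827120514 254.97069942247896 191.5708627460099 [[-0.024, 0.994, -0.106, 0.461], [-0.999, -0.026, -0.018, -0.008], [-0.021, 0.106, 0.994, 0.983], [0.0, 0.0, 0.0, 1.0]]
side 51.32189060163879 252.72494328497677 191.11911353739166 [[-1.0, 0.005, -0.012, 0.523], [-0.013, -0.557, 0.83, 1.064], [-0.002, 0.83, 0.557, 0.801], [0.0, 0.0, 0.0, 1.0]]
{'t': 0.1, 'joints': array([ 1.13170075e+00,  3.79321547e-01,  1.73472153e+00, -1.87215909e-05,
        1.02852872e+00, -3.32886958e-02]), 'joint_vel': array([ 0.00060948, -0.00160124, -0.00282105, -0.0006455 , -0.00048528,
       -0.00133527]), 'joint_torque': array([ 1.92842752e-03, -7.65043330e+01, -4.35293877e+01,  6.52434072e-02,
        3.98370833e-02, -2.11876954e-05]), 'eef_pos': array([0.27618086, 0.64282185, 0.21337845]), 'tool_rot': array([-6.33017097e-01, -3.07693839e+00,  1.50112112e-03]), 'contact_force': array([-0.20721904, -0.13067599,  0.37542845]), 'ft_torque': array([-0.00362616,  0.00183211, -0.00994821]), 'finger_force': 0.0, 'finger_gap': 1.0038259190567025}
```

View pics/top0.png

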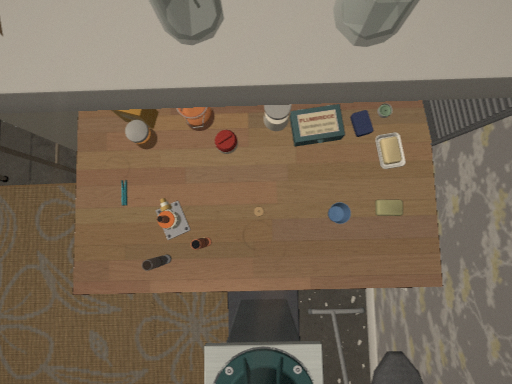

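View pics/side0.png

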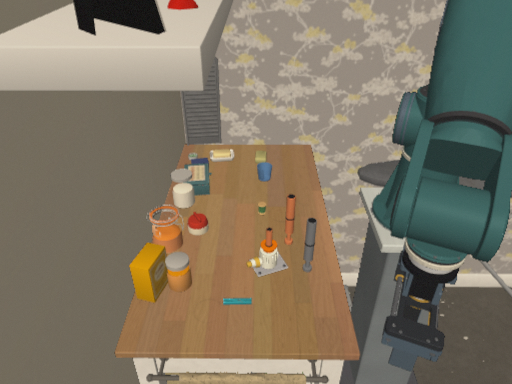

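```bash
python3 - <<'E'
from h import *
a=cv2.imread("pics/top0.png")[185:275,105:225]; b=cv2.imread("pics/side0.png")[185:285,220:330]
a=cv2.resize(a,None,fx=3.3,fy=3.3,interpolation=cv2.INTER_CUBIC); b=cv2.resize(b,None,fx=3.6,fy=3.6,interpolation=cv2.INTER_CUBIC)
H=max(a.shape[0],b.shape[0]); pad=lambda i:cv2.copyMakeBorder(i,0,H-i.shape[0],0,0,cv2.BORDER_CONSTANT)
cv2.imwrite("pics/crop1.png",np.hstack([pad(a),pad(b)])); print(a.shape,b.shape)
def blobs(n,lo,hi,mn=20):
    im=cv2.imread(f"pics/{n}0.png"); m=cv2.inRange(cv2.cvtColor(im,cv2.COLOR_BGR2HSV),lo,hi)
    k,_,st,ce=cv2.connectedComponentsWithStats(m)
    for i in range(1,k):
        if st[i,4]>=mn: print(n,st[i].tolist(),np.round(ce[i],1))
print("orange");blobs("top",(4,200,180),(14,255,255));blobs("side",(4,200,180),(14,255,255))
print("blue");blobs("top",(100,100,60),(120,255,255));blobs("side",(100,100,60),(120,255,255))
E
```

```text
(297, 396, 3) (360, 396, 3)
orange
side [164, 226, 11, 7, 25] [168.5 228.6]
side [161, 236, 13, 3, 21] [167.  236.7]
side [261, 240, 16, 12, 89] [269.  245.6]
blue
side [258, 163, 14, 18, 192] [264.3 170.8]
```

View pics/crop1.png

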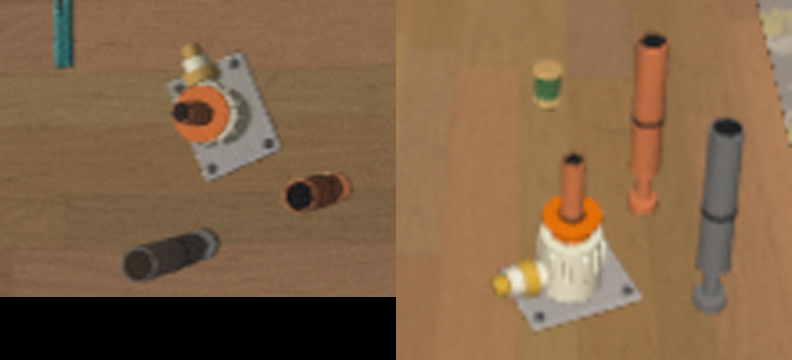

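```bash
cat >> h.py <<'E'
def tri(n1,p1,n2,p2):
    o,d=ray(n1,*p1);q,e=ray(n2,*p2); d=d/np.linalg.norm(d);e=e/np.linalg.norm(e)
    s,t=np.linalg.lstsq(np.c_[d,-e],q-o,rcond=None)[0]; a,b=o+s*d,q+t*e
    return np.round((a+b)/2,4),round(float(np.linalg.norm(a-b)),4)
E
python3 - <<'E'
from h import *
r=lambda p:np.round(p,4)
print("tubetop",tri("top",(160.2,218.9),"side",(269.2,229.2)), r(plane("top",160.2,218.9,.128)),r(plane("side",269.2,229.2,.128)))
print("ring",r(plane("top",165.9,219.5,.08)),r(plane("side",268.9,245.6,.08)))
P=[r(plane("top",x/3.3+105,y/3.3+185,.005)) for x,y in((235,52),(167,88),(208,180),(280,148))]
print("plate",P,np.mean(P,0))
print("big top",tri("top",(195.6,244.4),"side",(291.1,196.4)),"foot",r(plane("top",208,241.4,.005)))
print("grey top",tri("top",(147.7,265),"side",(311.7,220.3)))
im=cv2.imread("pics/top0.png");hsv=cv2.cvtColor(im,cv2.COLOR_BGR2HSV)
m=cv2.inRange(hsv,(95,70,40),(125,255,255)); m[:, :320]=0;m[:, 360:]=0;m[:195]=0;m[230:]=0
c=max(cv2.findContours(m,0,2)[0],key=cv2.contourArea);print(cv2.minEnclosingCircle(c),cv2.boundingRect(c))
(u,v),_=cv2.minEnclosingCircle(c); print("cup",r(plane("top",u,v,.054)),r(plane("side",264.5,165.5,.054)),r(plane("side",264.5,180,0)))
s=cv2.imread("pics/side0.png")[155:190,245:285];cv2.imwrite("pics/cupc.png",np.hstack([cv2.resize(s,None,fx=9,fy=9),cv2.resize(im[195:230,320:360],None,fx=9,fy=9)]))
E
```

```text
tubetop (array([0.4913, 0.2407, 0.1277]), 0.0004) [0.4911 0.2406 0.128 ] [0.4915 0.241  0.128 ]
ring [0.4908 0.2398 0.08  ] [0.4916 0.2517 0.08  ]
plate [array([0.5452, 0.2314, 0.005 ]), array([0.5159, 0.2895, 0.005 ]), array([0.4375, 0.2543, 0.005 ]), array([0.4629, 0.1933, 0.005 ])] [0.490375 0.242125 0.005   ]
big top (array([0.4291, 0.1463, 0.1685]), 0.0005) foot [0.4298 0.1429 0.005 ]
grey top (array([0.3845, 0.2565, 0.1708]), 0.0003)
((339.0, 212.8000030517578), 10.499625205993652) (329, 203, 21, 20)
cup [ 0.4981 -0.2118  0.054 ] [ 0.4976 -0.2206  0.054 ] [ 0.497  -0.2055  0.    ]
```

View pics/cupc.png

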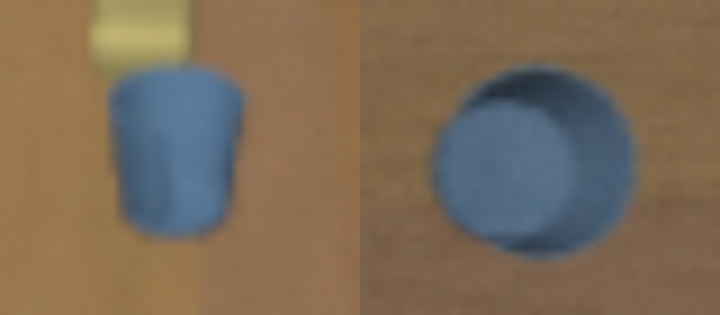

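Top and side views agree: the tube axis is at about (0.491, 0.241) with its top at z = 0.128. The cup is at (0.498, -0.213). The taller copper and grey decoys are about 110 mm from the fitting, so I'll close along 114° to keep the gripper body clear of them.

```bash
python3 -m pendant '{"linear":[[-36,-28,0],[-71,-57,0],[-107,-85,0],[-142,-114,0],[-178,-142,0]],"roll":[0,0,0,0,0]}' 28
python3 -m pendant '{"linear":[[-36,-28,0],[-71,-57,0],[-107,-85,0],[-142,-114,0],[-178,-142,0]],"roll":[-8,-16,-24,-32,-40]}'
python3 -m pendant '{"linear":[[0,0,0],[0,0,0],[0,0,0],[0,0,0],[0,0,0]],"roll":[-7,-7,-7,-7,-7]}'
cat > where.py <<'E'
from h import *
import sys
from scipy.spatial.transform import Rotation as R
s=arm.state();M=R.from_rotvec(s["tool_rot"]).as_matrix()
print("t",round(s["t"],2),"tcp",np.round(s["eef_pos"],4),"y",np.round(M[:,1],3),"z",np.round(M[:,2],4),"F",np.round(s["contact_force"],1),"gap",round(s["finger_gap"]*91.2,1),"ff",s["finger_force"])
if len(sys.argv)>3: print("shift mm",np.round(1000*M.T@(np.array(list(map(float,sys.argv[1:4])))-s["eef_pos"]),1))
E
python3 where.py .491 .241 .150
python3 - <<'E'
from h import *
for p in((.491,.241,.128),(.491,.241,.08)): print(proj("wrist",p))
cv2.imwrite("pics/w1.png",cv2.resize(arm.read_camera("wrist"),None,fx=1.5,fy=1.5)[:,:,::-1])
E
```

```text
t: 0.6
eef_pos: [0.3841, 0.4406, 0.2137]
tool_rot: [-0.633, -3.077, 0.001]
contact_force: [0.9, 0.1, 0.8]
finger_gap: 0.597
finger_force: 0.0
t: 1.1
eef_pos: [0.491, 0.2411, 0.2139]
tool_rot: [0.46, -3.108, 0.0]
contact_force: [0.9, 0.4, 0.2]
finger_gap: 0.31
finger_force: 0.0
t: 1.6
eef_pos: [0.4903, 0.2436, 0.2139]
tool_rot: [0.639, -3.076, 0.0]
contact_force: [-0.0, 0.2, -0.1]
finger_gap: 0.309
finger_force: 0.0
t 1.6 tcp [0.4903 0.2436 0.2139] y [-0.398  0.917 -0.   ] z [-2.e-04 -1.e-04 -1.e+00] F [-0.   0.2 -0.1] gap 28.1 ff 0.0
shift mm [ 0.4 -2.6 63.9]
(np.float64(251.53877969976887), np.float64(195.86066235988642))
(np.float64(251.9556955767898), np.float64(184.27097577000487))
```

View pics/w1.png

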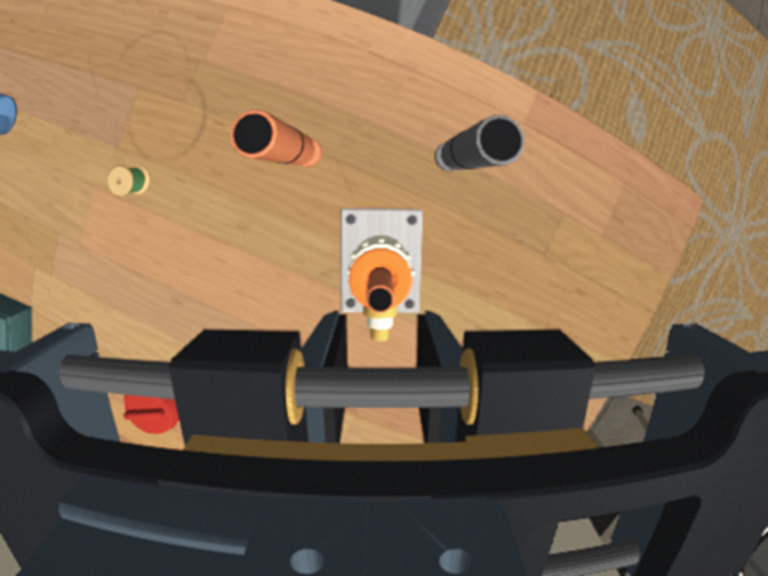

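The tube top is at about (253.3, 198.7) in the native wrist image and the ring at (253.7, 186).

```bash
python3 - <<'E'
from h import *
print(plane("wrist",253.3,198.7,.128),plane("wrist",253.7,186,.08),np.array(arm.get_calibration("wrist")["cam_to_world"]).round(3).tolist())
E
```

```text
[0.49284521 0.24341965 0.128     ] [0.49204048 0.24335336 0.08      ] [[-0.398, -0.889, -0.226, 0.428], [0.917, -0.386, -0.097, 0.216], [-0.001, -0.246, 0.969, 0.385], [0.0, 0.0, 0.0, 1.0]]
```

```bash
python3 -m pendant '{"linear":[[-1,-1.5,15],[-1,-1.5,30],[-1,-1.5,45],[-1,-1.5,60],[-1,-1.5,75]],"roll":[0,0,0,0,0]}' 
python3 -m pendant '{"linear":[[0,0,15],[0,0,30],[0,0,40],[0,0,46],[0,0,46]],"roll":[0,0,0,0,0]}' 
python3 -m pendant '{"linear":[[0,0,0],[0,0,0],[0,0,0],[0,0,0],[0,0,0]],"roll":[0,0,0,0,0]}' 22
python3 where.py .491 .241 .084
python3 - <<'E'
from h import *
cv2.imwrite("pics/w2.png",cv2.resize(arm.read_camera("wrist")[130:290,140:370],None,fx=3,fy=3,interpolation=2)[:,:,::-1])
E
```

```text
t: 2.15
eef_pos: [0.4919, 0.2418, 0.1372]
tool_rot: [0.64, -3.075, 0.0]
contact_force: [0.1, 0.4, -0.4]
finger_gap: 0.306
finger_force: 0.0
t: 2.65
eef_pos: [0.4919, 0.2418, 0.0922]
tool_rot: [0.64, -3.075, 0.0]
contact_force: [0.2, -0.0, -0.2]
finger_gap: 0.304
finger_force: 0.0
t: 3.15
eef_pos: [0.4923, 0.242, 0.0931]
tool_rot: [-0.64, 3.075, 0.0]
contact_force: [-0.5, -0.0, 0.6]
finger_gap: 0.239
finger_force: 0.0
t 3.15 tcp [0.4923 0.242  0.0931] y [-0.399  0.917  0.   ] z [ 3.e-04  2.e-04 -1.e+00] F [-0.5 -0.   0.6] gap 21.8 ff 0.0
shift mm [ 1.6 -0.4  9.1]
```

View pics/w2.png

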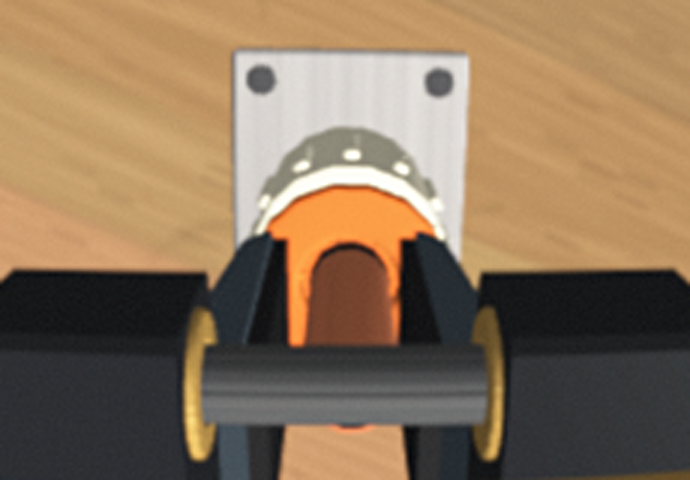

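The fingers straddle the tube over the ring, with the tube about 1 mm toward +y. I'll shift that way and feel downward.

```bash
python3 -m pendant '{"linear":[[0,1,1],[0,1,2],[0,1,3],[0,1,4],[0,1,5]],"roll":[0,0,0,0,0]}' 
python3 -m pendant '{"linear":[[0,0,0.5],[0,0,1],[0,0,1.5],[0,0,2],[0,0,2.5]],"roll":[0,0,0,0,0]}' 
python3 -m pendant '{"linear":[[0,0,0.5],[0,0,1],[0,0,1.5],[0,0,2],[0,0,2.5]],"roll":[0,0,0,0,0]}'  
```

```text
t: 3.7
eef_pos: [0.4918, 0.2428, 0.0878]
tool_rot: [0.64, -3.076, 0.0]
contact_force: [0.0, -0.5, -0.2]
finger_gap: 0.241
finger_force: 0.0
t: 4.2
eef_pos: [0.4919, 0.2429, 0.0854]
tool_rot: [-0.64, 3.076, 0.0]
contact_force: [0.6, 1.2, 0.2]
finger_gap: 0.243
finger_force: 0.0
t: 4.7
eef_pos: [0.4918, 0.2428, 0.0829]
tool_rot: [-0.64, 3.076, -0.0]
contact_force: [-0.4, 0.1, 1.0]
finger_gap: 0.243
finger_force: 0.0
```

```bash
python3 -m pendant '{"linear":[[0,0,0.5],[0,0,1],[0,0,1.5],[0,0,2],[0,0,2.5]],"roll":[0,0,0,0,0]}' 
python3 -m pendant '{"linear":[[0,0,0.5],[0,0,1],[0,0,1.5],[0,0,2],[0,0,2.5]],"roll":[0,0,0,0,0]}'  
```

```text
t: 5.2
eef_pos: [0.4919, 0.2429, 0.0804]
tool_rot: [-0.64, 3.076, 0.0]
contact_force: [0.9, -0.7, 0.4]
finger_gap: 0.241
finger_force: 0.0
t: 5.7
eef_pos: [0.4919, 0.2429, 0.0779]
tool_rot: [-0.64, 3.076, 0.0]
contact_force: [0.4, -0.3, 0.9]
finger_gap: 0.245
finger_force: 0.0
```

```bash
python3 -m pendant '{"linear":[[0,0,0.5],[0,0,1],[0,0,1.5],[0,0,2],[0,0,2.5]],"roll":[0,0,0,0,0]}'
```

```text
t: 6.2
eef_pos: [0.4918, 0.2429, 0.0755]
tool_rot: [0.64, -3.076, -0.0]
contact_force: [-0.0, -0.9, 2.8]
finger_gap: 0.24
finger_force: 1.3
```

```bash
python3 -m pendant '{"linear":[[0,0,0.4],[0,0,0.8],[0,0,1.2],[0,0,1.6],[0,0,2]],"roll":[0,0,0,0,0]}'
```

```text
t: 6.7
eef_pos: [0.4918, 0.2429, 0.0734]
tool_rot: [-0.64, 3.076, 0.0]
contact_force: [-0.2, -0.6, 1.9]
finger_gap: 0.238
finger_force: 1.3
```

```bash
python3 -m pendant '{"linear":[[0,0,0.4],[0,0,0.8],[0,0,1.2],[0,0,1.6],[0,0,2]],"roll":[0,0,0,0,0]}'
```

```text
t: 7.2
eef_pos: [0.4918, 0.2429, 0.0714]
tool_rot: [-0.64, 3.076, -0.0]
contact_force: [-1.1, -0.8, 3.7]
finger_gap: 0.246
finger_force: 1.4
```

```bash
python3 -m pendant '{"linear":[[0,0,0.2],[0,0,0.4],[0,0,0.6],[0,0,0.8],[0,0,1]],"roll":[0,0,0,0,0]}'
```

```text
t: 7.7
eef_pos: [0.4918, 0.2429, 0.0704]
tool_rot: [-0.64, 3.076, 0.0]
contact_force: [-0.8, -0.7, 2.5]
finger_gap: 0.242
finger_force: 1.1
```

```bash
python3 -m pendant '{"linear":[[0,0,0.2],[0,0,0.4],[0,0,0.6],[0,0,0.8],[0,0,1]],"roll":[0,0,0,0,0]}'
```

```text
t: 8.2
eef_pos: [0.4918, 0.2428, 0.0694]
tool_rot: [0.64, -3.076, 0.0]
contact_force: [-1.1, -0.2, 2.0]
finger_gap: 0.239
finger_force: 1.2
```

```bash
python3 -m pendant '{"linear":[[0,0,0.2],[0,0,0.4],[0,0,0.6],[0,0,0.8],[0,0,0.8]],"roll":[0,0,0,0,0]}'
```

```text
t: 8.7
eef_pos: [0.4918, 0.2428, 0.0686]
tool_rot: [0.64, -3.076, 0.0]
contact_force: [-0.7, -0.5, 0.7]
finger_gap: 0.24
finger_force: 0.9
```

```bash
python3 -m pendant '{"linear":[[0,0,0.2],[0,0,0.4],[0,0,0.6],[0,0,0.6],[0,0,0.6]],"roll":[0,0,0,0,0]}'
```

```text
t: 9.2
eef_pos: [0.4919, 0.2429, 0.0684]
tool_rot: [0.64, -3.076, 0.0]
contact_force: [-4.7, -1.1, 9.5]
finger_gap: 0.24
finger_force: 4.8
```

```bash
python3 -m pendant '{"linear":[[0,0,0.1],[0,0,0.2],[0,0,0.2],[0,0,0.2],[0,0,0.2]],"roll":[0,0,0,0,0]}'
```

```text
t: 9.7
eef_pos: [0.4918, 0.2429, 0.0683]
tool_rot: [0.64, -3.076, 0.0]
contact_force: [-4.2, -2.0, 12.8]
finger_gap: 0.243
finger_force: 6.1
```

```bash
python3 -m pendant '{"linear":[[0,0,0],[0,0,0],[0,0,0],[0,0,0],[0,0,0]],"roll":[0,0,0,0,0]}' 12
```

```text
t: 10.2
eef_pos: [0.4922, 0.243, 0.0684]
tool_rot: [-0.64, 3.075, 0.0]
contact_force: [-2.8, -1.2, 10.9]
finger_gap: 0.192
finger_force: 32.2
```

```bash
python3 -m pendant '{"linear":[[0,0,-8],[0,0,-20],[0,0,-34],[0,0,-48],[0,0,-60]],"roll":[0,0,0,0,0]}'
```

```text
t: 10.7
eef_pos: [0.492, 0.2429, 0.1295]
tool_rot: [-0.64, 3.075, 0.0]
contact_force: [-0.9, 0.8, -0.5]
finger_gap: 0.191
finger_force: 30.0
```

```bash
python3 -m pendant '{"linear":[[0,0,-10],[0,0,-20],[0,0,-30],[0,0,-40],[0,0,-45]],"roll":[0,0,0,0,0]}'; python3 where.py .498 -.213 .175
python3 - <<'E'
from h import *
cv2.imwrite("pics/s2.png",cv2.resize(arm.read_camera("side")[130:300,200:360],None,fx=3,fy=3,interpolation=2)[:,:,::-1])
E
```

```text
t: 11.2
eef_pos: [0.4921, 0.243, 0.1739]
tool_rot: [-0.64, 3.075, 0.0]
contact_force: [-0.5, -0.3, -1.1]
finger_gap: 0.196
finger_force: 30.0
t 11.2 tcp [0.4921 0.243  0.1739] y [-0.399  0.917  0.   ] z [ 7.e-04  3.e-04 -1.e+00] F [-0.5 -0.3 -1.1] gap 17.9 ff 29.998757243156433
shift mm [ 176.5 -420.5   -1.3]
```

View pics/s2.png

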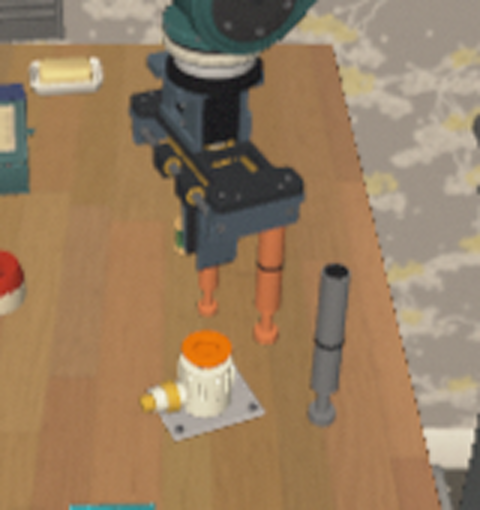

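The tube is out and held upright in the gripper, and the fitting is empty. I'll carry it to above the cup.

```bash
python3 -m pendant '{"linear":[[5,-12,0],[15,-35,0],[27,-65,0],[39,-94,0],[52,-124,0]],"roll":[0,0,0,0,0]}'
python3 -m pendant '{"linear":[[13,-31,0],[26,-62,0],[39,-93,0],[52,-124,0],[65,-155,0]],"roll":[0,0,0,0,0]}'
python3 -m pendant '{"linear":[[13,-31,0],[26,-62,0],[38,-93,0],[48,-120,0],[54,-132,0]],"roll":[0,0,0,0,0]}'
python3 -m pendant '{"linear":[[4,-8,0],[4,-8,0],[4,-8,0],[4,-8,0],[4,-8,0]],"roll":[0,0,0,0,0]}'
python3 where.py .499 -.211 .175
python3 - <<'E'
from h import *
for p in((.499,-.211,.054),): print(proj("wrist",p),proj("side",p))
w=cv2.resize(arm.read_camera("wrist")[100:300,130:380],None,fx=2,fy=2,interpolation=2)
s=cv2.resize(arm.read_camera("side")[110:210,200:340],None,fx=2.1,fy=4,interpolation=2)
s=cv2.resize(s,(294,400))
cv2.imwrite("pics/c2.png",np.hstack([w,s])[:,:,::-1])
E
```

```text
t: 11.75
eef_pos: [0.493, 0.1066, 0.1723]
tool_rot: [0.64, -3.075, 0.0]
contact_force: [0.8, 0.1, -0.3]
finger_gap: 0.195
finger_force: 30.0
t: 12.25
eef_pos: [0.4949, -0.0615, 0.1723]
tool_rot: [0.64, -3.075, -0.0]
contact_force: [0.7, 0.7, -0.6]
finger_gap: 0.193
finger_force: 30.0
t: 12.75
eef_pos: [0.4983, -0.2045, 0.1723]
tool_rot: [0.637, -3.076, -0.0]
contact_force: [-0.4, -0.3, -0.5]
finger_gap: 0.194
finger_force: 30.0
t: 13.25
eef_pos: [0.4986, -0.2104, 0.1729]
tool_rot: [0.642, -3.075, -0.0]
contact_force: [0.4, 0.7, -1.4]
finger_gap: 0.19
finger_force: 30.0
t 13.25 tcp [ 0.4986 -0.2104  0.1729] y [-0.4    0.917  0.   ] z [-0.  0. -1.] F [ 0.4  0.7 -1.4] gap 17.3 ff 29.99891996383667
shift mm [-0.2 -0.7 -2.1]
(np.float64(253.76697385727778), np.float64(188.06595093948553)) (np.float64(264.1374125832477), np.float64(166.81211459143657))
```

View pics/c2.png

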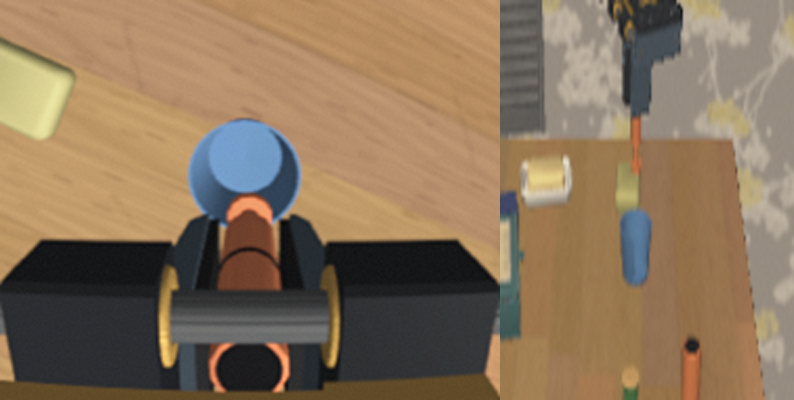

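The cup rim is centred at about (252.5, 186) in the wrist image, 1–2 mm from the prediction. I'll correct for that and lower the tube.

```bash
python3 -m pendant '{"linear":[[1.5,-1.5,5],[1.5,-1.5,15],[1.5,-1.5,27],[1.5,-1.5,40],[1.5,-1.5,50]],"roll":[0,0,0,0,0]}'
python3 -m pendant '{"linear":[[0,0,10],[0,0,20],[0,0,30],[0,0,38],[0,0,42]],"roll":[0,0,0,0,0]}'
python3 -m pendant '{"linear":[[0,0,2],[0,0,4],[0,0,6],[0,0,8],[0,0,9]],"roll":[0,0,0,0,0]}'
```

```text
t: 13.85
eef_pos: [0.4972, -0.2129, 0.1211]
tool_rot: [0.64, -3.075, -0.001]
contact_force: [-0.5, -0.8, -0.8]
finger_gap: 0.191
finger_force: 30.0
t: 14.35
eef_pos: [0.4975, -0.213, 0.08]
tool_rot: [0.64, -3.075, -0.001]
contact_force: [-0.6, -0.5, -0.7]
finger_gap: 0.194
finger_force: 30.0
t: 14.85
eef_pos: [0.4978, -0.2131, 0.0718]
tool_rot: [-0.64, 3.076, -0.0]
contact_force: [0.0, -0.2, -0.6]
finger_gap: 0.195
finger_force: 30.0
```

```bash
python3 -m pendant '{"linear":[[0,0,0.4],[0,0,0.8],[0,0,1.2],[0,0,1.6],[0,0,2]],"roll":[0,0,0,0,0]}'
```

```text
t: 15.35
eef_pos: [0.4977, -0.2132, 0.0699]
tool_rot: [-0.64, 3.076, -0.0]
contact_force: [-0.5, 0.0, -2.1]
finger_gap: 0.188
finger_force: 30.0
```

```bash
python3 -m pendant '{"linear":[[0,0,0.5],[0,0,1],[0,0,1.5],[0,0,2],[0,0,2.5]],"roll":[0,0,0,0,0]}'
```

```text
t: 15.85
eef_pos: [0.4977, -0.2132, 0.0673]
tool_rot: [0.64, -3.076, -0.0]
contact_force: [-0.6, 0.6, -1.1]
finger_gap: 0.192
finger_force: 30.0
```

```bash
python3 -m pendant '{"linear":[[0,0,0.4],[0,0,0.8],[0,0,1.2],[0,0,1.6],[0,0,2]],"roll":[0,0,0,0,0]}'
```

```text
t: 16.35
eef_pos: [0.4977, -0.2132, 0.0653]
tool_rot: [0.64, -3.076, 0.0]
contact_force: [-0.4, 0.2, -1.3]
finger_gap: 0.192
finger_force: 30.0
```

```bash
python3 -m pendant '{"linear":[[0,0,0.2],[0,0,0.4],[0,0,0.6],[0,0,0.8],[0,0,1]],"roll":[0,0,0,0,0]}'
```

```text
t: 16.85
eef_pos: [0.4977, -0.2132, 0.0643]
tool_rot: [0.64, -3.076, 0.0]
contact_force: [-0.7, 0.6, -1.3]
finger_gap: 0.19
finger_force: 30.0
```

```bash
python3 -m pendant '{"linear":[[0,0,0.2],[0,0,0.4],[0,0,0.6],[0,0,0.6],[0,0,0.6]],"roll":[0,0,0,0,0]}'
```

```text
t: 17.35
eef_pos: [0.4977, -0.2132, 0.0638]
tool_rot: [-0.64, 3.076, -0.0]
contact_force: [-0.3, 0.3, 0.8]
finger_gap: 0.193
finger_force: 30.0
```

```bash
python3 -m pendant '{"linear":[[0,0,0.1],[0,0,0.2],[0,0,0.3],[0,0,0.3],[0,0,0.3]],"roll":[0,0,0,0,0]}'
```

```text
t: 17.85
eef_pos: [0.4979, -0.2132, 0.0637]
tool_rot: [-0.64, 3.076, -0.0]
contact_force: [-1.0, 1.0, 7.1]
finger_gap: 0.192
finger_force: 30.0
```

The foot is firmly on the cup floor (7 N). I'll open in steps and retreat.

```bash
Z='{"linear":[[0,0,0],[0,0,0],[0,0,0],[0,0,0],[0,0,0]],"roll":[0,0,0,0,0]}'
python3 -m pendant '{"linear":[[0,0,0],[0,0,0],[0,0,0],[0,0,0],[0,0,0]],"roll":[0,0,0,0,0]}' 22
python3 -m pendant '{"linear":[[0,0,0],[0,0,0],[0,0,0],[0,0,0],[0,0,0]],"roll":[0,0,0,0,0]}' 75
python3 - <<'E'
from h import *
cv2.imwrite("pics/c3.png",np.hstack([cv2.resize(arm.read_camera("wrist")[100:300,130:380],None,fx=2,fy=2),cv2.resize(arm.read_camera("side")[110:210,220:290],None,fx=4,fy=4)])[:,:,::-1])
E
```

```text
t: 18.35
eef_pos: [0.4977, -0.2131, 0.0634]
tool_rot: [0.64, -3.076, -0.0]
contact_force: [-0.1, -0.1, -0.7]
finger_gap: 0.24
finger_force: 0.0
t: 18.85
eef_pos: [0.4977, -0.2132, 0.0634]
tool_rot: [-0.64, 3.076, -0.0]
contact_force: [-0.0, -0.4, -0.0]
finger_gap: 0.65
finger_force: 0.0
```

View pics/c3.png

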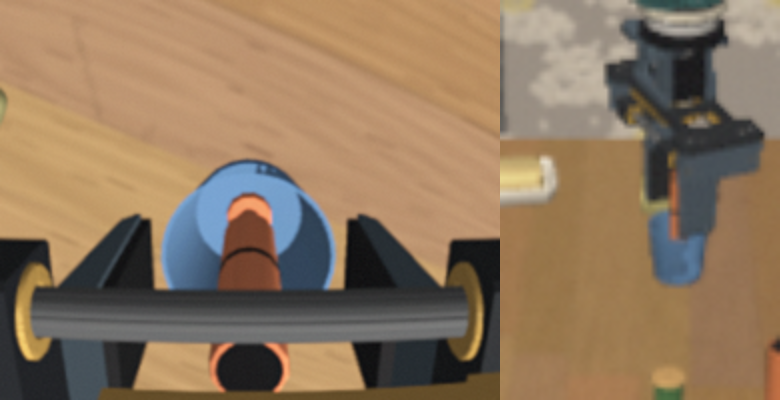

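The tube is free and stands upright in the cup, clear of both fingers. I'll go straight up.

```bash
python3 -m pendant '{"linear":[[0,0,-6],[0,0,-16],[0,0,-28],[0,0,-40],[0,0,-52]],"roll":[0,0,0,0,0]}'
python3 -m pendant '{"linear":[[0,0,-15],[0,0,-30],[0,0,-45],[0,0,-60],[0,0,-75]],"roll":[0,0,0,0,0]}'
python3 -m pendant '{"linear":[[0,0,-10],[0,0,-15],[0,0,-15],[0,0,-15],[0,0,-15]],"roll":[0,0,0,0,0]}'
python3 - <<'E'
from h import *
cv2.imwrite("pics/c4.png",np.hstack([cv2.resize(arm.read_camera("wrist")[100:300,130:380],None,fx=2,fy=2),cv2.resize(arm.read_camera("side")[110:210,220:290],None,fx=4,fy=4)])[:,:,::-1])
E
```

```text
t: 19.45
eef_pos: [0.498, -0.2132, 0.117]
tool_rot: [-0.64, 3.075, -0.001]
contact_force: [-0.3, -0.5, -1.0]
finger_gap: 0.821
finger_force: 0.0
t: 19.95
eef_pos: [0.4977, -0.2131, 0.1918]
tool_rot: [-0.64, 3.076, -0.0]
contact_force: [-0.4, 0.4, -0.5]
finger_gap: 0.821
finger_force: 0.0
t: 20.45
eef_pos: [0.4974, -0.213, 0.2047]
tool_rot: [0.64, -3.075, -0.001]
contact_force: [-0.5, -0.5, 0.1]
finger_gap: 0.819
finger_force: 0.0
```

View pics/c4.png

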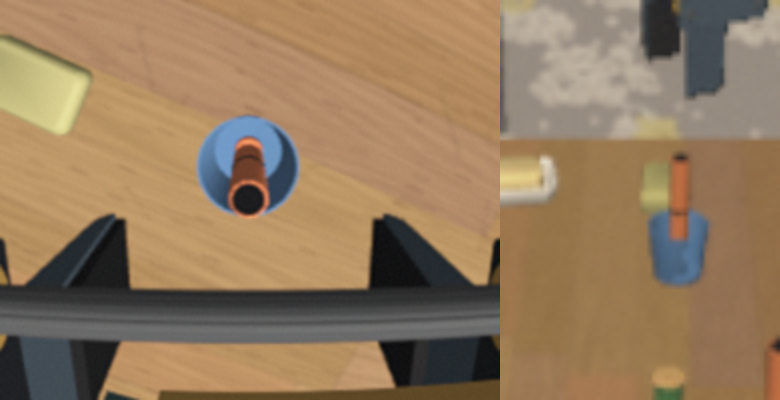

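The tube stands upright in the upright cup and the robot is clear of both.

```bash
python3 -c "
from cell import arm
print(arm.finish_job())"
```

```text
the job is handed in; nothing more can be done
None
```

The copper tube is out of the fitting and standing foot first in the upright blue cup, and the job is handed in at about 20.6 s, with the ring pressed to its stop at about 13 N (highest reading) before the lift.

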